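# Wind the bench timer and hold the tube tray at its slant mark

### The job

Wind the bench timer's key clockwise as far as it goes, in as many partial turns as you need. Then take the tube tray by its raised bar handle and rock it up on the ridge of its stud block until the swinging pointer settles on the index tab of the dial, and finish there while still gripping the handle and holding it steady. Keep the tray seated on the ridge throughout and do not disturb the other things on the bench.

Things in the scene. Friction and masses are not known exactly. Their poses are not given: they have to be found in the camera images.
- timer: wind-up bench timer, a white box 100 x 100 x 45 mm fixed to the bench, with a disc on top. Origin: centre of its underside. The key stands on its vertical centre line.
- key (a joint): the timer's steel wing key: upright plate 46 mm long, 10 thick, 30 tall, top 90 mm above the bench. Rad, grows turning clockwise seen from above, stops at 3.0 (starts at 0 to 0.6). At 0 the plate lies along the timer's x axis; at q it is turned by -q about the vertical. A weak spring (0.03 Nm fully wound) pulls back, but friction (0.06 Nm) keeps it where left.
- key_grip (a point): point on the key's axis, inside the plate, 76 mm above the bench, 14 mm below the plate's top (90 mm above the bench).
- stud_block: grey block 120 x 210 x 20 mm fixed to the bench, long side along its own y, with two bars across it along its x: a steel ridge (16 mm round, axis 60 mm above the bench) at y = -45 mm and a lower rubber-covered rest at y = +55 mm. Origin: on the bench, 5 mm to the -y side of the middle of the underside.
- ridge (a point): middle of the axis of the steel ridge, 60 mm above the bench. The tray rocks about this axis, which points along the stud block's own x.
- tray: loose tray (board 104 x 235 x 8 mm, 0.5 to 0.7 kg) with four tubes and, on its +x edge, an upright white dial 130 x 128 mm facing +x. A V under it straddles the ridge; it lies down by its weight on the rest at its handle (+y) end. Origin: on the ridge axis; x along the ridge, y level towards the handle, z vertical while at rest. Rocking up is a positive turn about x; let go, it falls back.
- tray_handle (a point): middle of the handle: a round steel bar 14 mm thick and 84 mm long, along the tray's x, on two 10 mm posts 74 mm apart, 48 mm above the tray's board. It lies 152 mm from the ridge axis in y and 50 mm higher, with the tray at rest (so about 110 mm above the bench). The bar may turn between the fingers.
- pointer (a joint): the dial's black pointer, 78 mm long, hanging from a pin near the dial's top; it always swings to hang plumb, in about 2 s. Value in rad: how far the tray has been rocked up from its rest (0 at rest).
- mark (a joint): the dark index tab clamped at the dial's lower rim, just beyond the pointer's tip. Value in rad: the pointer value at which the pointer points at it (0.26 to 0.46). It cannot be moved by hand.
- pointer_tip (a point): the pointer's tip, 78 mm from its pin.
- mark_tip (a point): the point at the index tab where the pointer's tip must come, 78 mm from the same pin.
- flask: small glass conical flask, 68 mm wide, 90 mm tall; origin under its centre. Leave alone.
- jar: white jar, 52 mm wide, 75 mm tall; leave alone.
- beaker: glass beaker, 54 mm wide, 75 mm tall; leave alone.
- reagent: white bottle, 68 mm wide, 150 mm tall; leave alone.
- amber: amber bottle, 56 mm wide, 120 mm tall; leave alone.
Not all that is in view belongs to the job. Leave any purple or turquoise look-alike of the timer alone.

How it is judged:
By the outcome, as a careful person would: the job done as asked, in the order asked, and still so for the second after the job is handed in, while the arm keeps its last pose, push and grip.
It also fails if it takes over 72 s, if anything falls off the work surface, if the arm or the gripper's body presses on something with over 40 N, if the wrist force passes 120 N, or if a joint passes its speed limit or range.

### The arm

A 6-joint arm with a two-finger parallel gripper is mounted at the origin on the work surface. World frame = base frame: x ahead of the robot, y to its left, z up, the work surface at z = 0. Lengths are in m, angles in rad, forces in N, time in s.
With the tool pointing down it reaches from about 0.35 to 0.725 m from the base axis. Payload 4.3 kg.
Tool frame: the origin (TCP) lies at the centre of the arm's flange, where the gripper is bolted on; the fingertips stand 173 mm ahead of it and the grasp point (between the pads) lies 155 mm ahead of it; z points along the fingers, y is the direction in which the jaws open and shut (so a half turn about z gives the same grasp; the last joint's range is limited). The gripper opens to 85 mm and grips with 20 to 120 N. Pads are 22 mm wide; open, the fingers measure 114 mm over their backs; the gripper's body (76 mm by 85 mm) begins 54 mm behind the grasp point. The pads swing forward as they close: fully open they stand 13 mm farther back than shut.
Start: joints at [-1.268, 0.377, 0.081, 1.274, 0, 1.46], TCP at [0.231, -0.527, 0.405] pointing down, gripper open.
Joint ranges: [-2.72, 2.72], [-0.84, 1.66], [-1.02, 1.22], [-1.77, 2.12], [-1.37, 1.28], [-3.14, 3.14]. Speed limits (rad/s): [2.57, 2.57, 3.14, 3.14, 3.14, 3.14].

### API

Orientations are given as a unit quaternion [w, x, y, z].
In Python, from rig import arm, effector, kinematics, read_camera, order, telemetry gives the robot as it stands. The module is installed in compiled form; this text tells all that it offers. Calls block until the motion is done:
- arm.move_ptp(position, orientation): joint-space move of the TCP to a pose.
- arm.servo_line(position, orientation=None, velocity=0.15, max_force=None): straight line of the TCP; orientation=None keeps the orientation; velocity is the mean speed in m/s. With max_force (N) it stops when the force on the tool has changed by that much, and returns True; else False.
- arm.goto_joints(angles): joint-space move.
- effector.move_gripper(opening, grasp_force=None): opening from 0.0 (shut) to 1.0 (fully open); grasp_force is the grip in N (None keeps the last); returns when the fingers have stopped.
- arm.wait(seconds).
- kinematics.inverse_kinematics(position, orientation): joint angles nearest the present ones, or None.
- read_camera(name): name is "scene" or "top" or "wrist"; returns a dict with "pixels" (420x560x3 uint8, blue, green, red), "z_map" (420x560 float32, m along the optical axis (not along the pixel's ray), 0 where there is no reading), "fovy" (degrees; the focal length in pixels is half the picture's height over the tangent of half this angle, whatever the lens; pixels are square), "cx", "cy" (the principal point, pixels), "rvec" (rotation vector, rad) and "tvec" (3), from world to camera coordinates, as OpenCV has them; the wrist camera has in their place "hand_eye" (4x4, takes a point from camera to tool coordinates, whose origin is the TCP and whose axes are the flange's). Camera axes: x right, y down, z forward; pixel columns grow to the right and rows downward; lengths in m; the calibration is good to about 2 mm. The wrist camera is an equidistant fisheye: a pixel r from the principal point sees the ray r / f radians off the axis. A picture is of the moment at which its call begins: read the wrist's pose just before it.
A pose or a line that the arm cannot do raises arm.PlanningError and nothing moves.
- order.job_done(): hands the job in, once; it reports no verdict.
Readings, each from a call of its own:
- telemetry.read_time_s(): time.
- telemetry.read_joints(): joint angles.
- telemetry.read_qd(): joint speeds.
- telemetry.read_tau(): joint torques, N m.
- telemetry.read_tool_pos(): TCP position.
- telemetry.read_ee_rot(): TCP orientation.
- telemetry.read_contact_force(): force on the tool from outside, world axes, zero at the start.
- telemetry.read_moment(): the same for the moment, N m.
- telemetry.read_width(): opening from 0.0 (shut) to 1.0 (fully open).
Only numpy, scipy, OpenCV 4.12 (cv2) and the standard library are available. Lean on these libraries where they do the work, as an engineer would, in place of code of your own. Each camera call takes 0.05 s, during which the arm holds its last target.

## Working session

There is one attempt and no reset: what is moved stays moved. The work goes in short steps, each a Python script; the robot and the scene stay as the last script left them, time stands still between calls to the robot, and variables do not carry over. Pictures are saved under pics/ and viewed, and the job is handed in when it is done.

```bash
ls; mkdir -p pics; python3 - <<'E'
from rig import *
from rig import telemetry,read_camera
import cv2,numpy as np
print(telemetry.read_time_s(),telemetry.read_tool_pos(),telemetry.read_ee_rot())
for n in ["scene","top"]:
    c=read_camera(n);cv2.imwrite(f"pics/{n}0.png",c["pixels"]);np.savez(f"{n}0.npz",**c)
    print(n,c["fovy"],c["cx"],c["cy"],c["rvec"],c["tvec"])
E
```

```text
pics
0.0 [ 0.23057667 -0.52638847  0.403751  ] [-1.04388939e-03  9.78775941e-01  2.04930613e-01 -1.05319531e-04]
scene 52.282668773454084 280.42068889133907 215.93655531067634 [ 2.02530678  1.17111021 -0.54074603] [-0.25674663 -0.20369485  1.69620314]
top 56.074363424953354 277.65069889068485 207.82930104754894 [ 2.20892001 -2.21262856  0.06561122] [-0.00232142  0.50272393  1.28171398]
```

View pics/scene0.png

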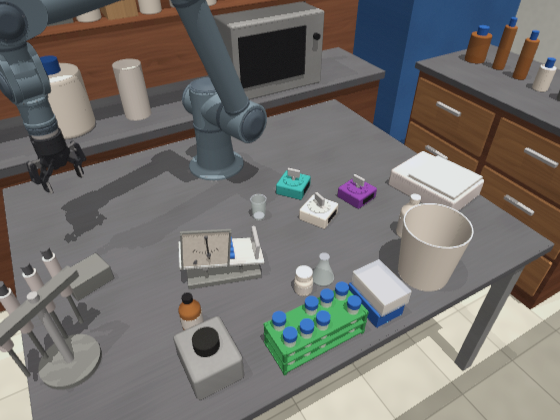

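View pics/top0.png

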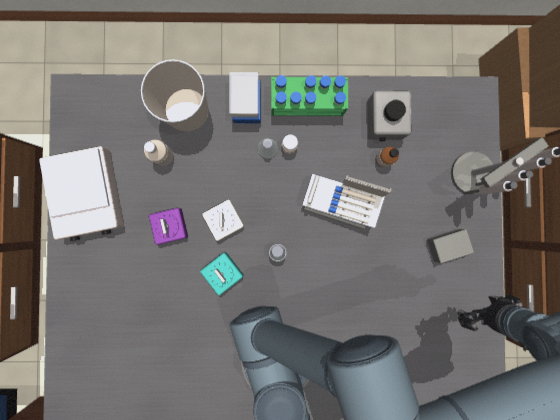

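The candidates in the top view are white at (222,221), purple at (168,227) and turquoise at (221,274). The white one fits the description. The tray is at (345,202), with its handle near (313,190) and its dial near (367,186). I'll enlarge both to confirm.

```bash
cat > h.py <<'E'
import cv2,numpy as np
from scipy.spatial.transform import Rotation as R
def P(c,pts_z=None):
    pass
def f(c): return 210/np.tan(np.radians(float(c["fovy"]))/2)
def cam(c):
    Rm=cv2.Rodrigues(np.array(c["rvec"],float))[0];t=np.array(c["tvec"],float).ravel();return Rm,t
def ray(c,u,v):
    Rm,t=cam(c);d=np.array([(u-c["cx"])/f(c),(v-c["cy"])/f(c),1.]);return -Rm.T@t,Rm.T@d
def onz(c,u,v,z):
    o,d=ray(c,u,v);return o+d*(z-o[2])/d[2]
def depth(c):
    v,u=np.mgrid[0:420,0:560];z=c["z_map"];Rm,t=cam(c)
    X=np.stack([(u-c["cx"])/f(c)*z,(v-c["cy"])/f(c)*z,z],-1)
    return (X-t)@Rm
def proj(c,X):
    Rm,t=cam(c);q=np.atleast_2d(X)@Rm.T+t;return np.c_[q[:,0]/q[:,2]*f(c)+c["cx"],q[:,1]/q[:,2]*f(c)+c["cy"]]
E
python3 - <<'E'
from h import *
c=dict(np.load("top0.npz"))
p=c["pixels"]
a=cv2.resize(p[190:255,190:255],None,fx=6,fy=6,interpolation=2);b=cv2.resize(p[165:240,295:395],None,fx=5.2,fy=5.2,interpolation=2)[:390]
cv2.imwrite("pics/crop0.png",np.hstack([a[:390,:260+130][:, :390],b[:,:410] if b.shape[1]<410 else b[:,:410]]))
X=depth(c)
for u,v in [(222,221),(222,212),(205,215),(220,205),(345,200),(312,190),(367,186),(450,245)]: print(u,v,X[v,u].round(4))
E
```

```text
222 221 [0.4595 0.1696 0.0836]
222 212 [0.4877 0.172  0.0647]
205 215 [0.4788 0.2278 0.0471]
220 205 [0.5107 0.181  0.0431]
345 200 [ 0.5234 -0.2095  0.0901]
312 190 [ 0.5519 -0.1045  0.1199]
367 186 [ 0.5573 -0.2536  0.1891]
450 245 [ 0.3822 -0.5482  0.0582]
```

View pics/crop0.png

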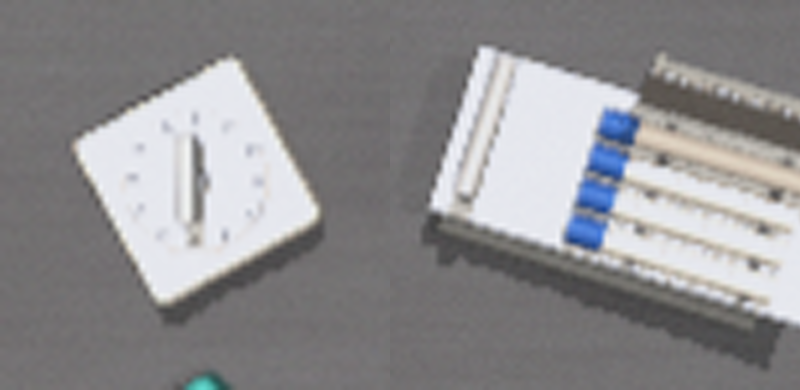

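```bash
python3 - <<'E'
from h import *
c=dict(np.load("top0.npz"));s=dict(np.load("scene0.npz"));X=depth(c)
hsv=cv2.cvtColor(c["pixels"],cv2.COLOR_BGR2HSV)
# timer top
m=((X[...,2]>0.035)&(X[...,2]<0.056)).astype(np.uint8)
win=np.zeros_like(m);win[192:252,192:252]=1
white=((hsv[...,1]<40)&(hsv[...,2]>150)).astype(np.uint8)*win
white=cv2.morphologyEx(white,cv2.MORPH_CLOSE,np.ones((15,15)))
cn=max(cv2.findContours(white,0,1)[0],key=cv2.contourArea).reshape(-1,2)
W=np.array([onz(c,u,v,.045) for u,v in cn])[:,:2]
r=cv2.minAreaRect((W*1000).astype(np.float32));print("timer",r)
# key from depth in timer window
k=(X[...,2]>0.07)&(X[...,2]<0.1)&(win>0);q=X[k];print("key n",k.sum(),q.mean(0))
vu=np.argwhere(k);Q=np.array([onz(c,u,v,.09) for v,u in vu])[:,:2]
print(cv2.minAreaRect((Q*1000).astype(np.float32)))
d=Q-Q.mean(0);w,V=np.linalg.eigh(d.T@d);print("keydir deg",np.degrees(np.arctan2(V[1,1],V[0,1]))%180)
# handle
k=(X[...,2]>0.105)&(X[...,2]<0.13);k[:,:300]=0;k[:,330:]=0;k[:170]=0;k[225:]=0
vu=np.argwhere(k);print(len(vu),X[k].mean(0));Q=np.array([onz(c,u,v,.115) for v,u in vu])[:,:2]
print("handle",cv2.minAreaRect((Q*1000).astype(np.float32)))
# board
b=(X[...,2]>0.05)&(X[...,2]<0.08);b[:,:295]=0;b[:,395:]=0;b[:165]=0;b[240:]=0
print("board",cv2.minAreaRect((X[b][:,:2]*1000).astype(np.float32)),X[b].mean(0))
# dial
b=(X[...,2]>0.135);b[:,:325]=0;b[:,400:]=0;b[:165]=0;b[215:]=0
print("dial",cv2.minAreaRect((X[b][:,:2]*1000).astype(np.float32)),X[b].mean(0),X[b][:,2].max())
Rm,t=cam(s);print("scene cam",-Rm.T@t)
cv2.imwrite("pics/s_crop.png",cv2.resize(s["pixels"][220:300,165:285],None,fx=6.5,fy=6.5,interpolation=2))
E
```

```text
timer ((463.80706787109375, 173.1650390625), (99.99827575683594, 99.70690155029297), 28.630949020385742)
key n 60 [0.46487896 0.17340662 0.08968715]
((465.559326171875, 171.90142822265625), (42.88880157470703, 12.203888893127441), 0.22046338021755219)
keydir deg 1.6440526397839221
127 [ 0.55652835 -0.10722927  0.1160317 ]
handle ((557.0269165039062, -107.59471130371094), (13.383105278015137, 83.45838928222656), 71.30147552490234)
board ((530.561279296875, -188.779052734375), (198.4949188232422, 104.52710723876953), 72.04843139648438) [ 0.54020684 -0.15732453  0.06854903]
dial ((532.96337890625, -138.3287811279297), (79.88294982910156, 350.99176025390625), 14.169831275939941) [ 0.55509376 -0.2430478   0.23266128] 1.300534899442369
scene cam [ 1.36074343 -0.4848299   0.9475404 ]
```

View pics/s_crop.png

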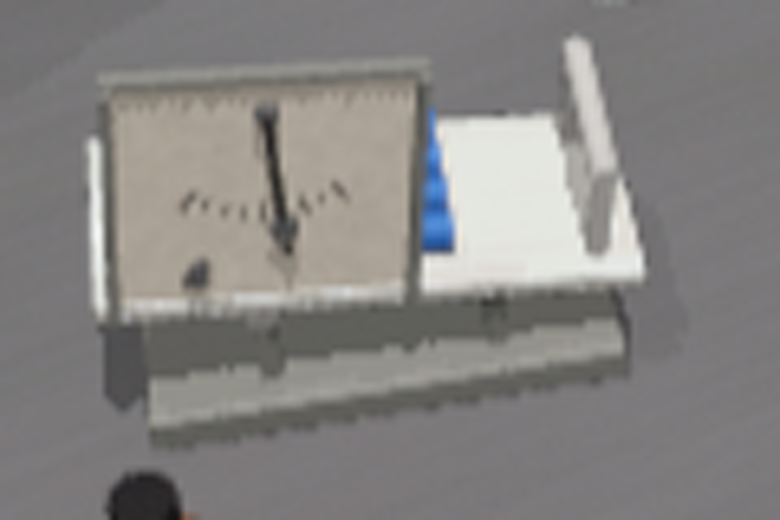

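The white timer is confirmed: its box measures 100×100 mm and its key's top is 90 mm up. In the scene crop the dial faces the camera, with the pin at about (206,237), the tip at (209,258) and the tab at (195,262). Next I'll check the wrist camera's mounting and compute first estimates.

```bash
python3 - <<'E'
from h import *
from rig import *
from rig import arm,telemetry,read_camera,kinematics
s=dict(np.load("scene0.npz"));t0=dict(np.load("top0.npz"))
c=read_camera("wrist");cv2.imwrite("pics/w0.png",c["pixels"]);print(c["hand_eye"].round(4),c["fovy"],c["cx"],c["cy"])
a=np.radians(72);y=np.array([np.cos(a),np.sin(a),0]);x=np.array([np.sin(a),-np.cos(a),0])
H=np.array([.557,-.1076,.110]);Rg=H-.152*y;Rg[2]=.06;print("ridge",Rg)
for n,uv in dict(pin=(206.1,236.9),tip=(208.8,258.5),mark=(195.3,261.8)).items():
    o,d=ray(s,*uv)
    lam=((Rg+.058*x-o)@x)/(d@x);p=o+lam*d-Rg;print(n,p@y,p[2])
for pos,psi in [((.4645,.173,.231),0.02),((.4645,.173,.40),0.02),((.557,-.1076,.265),2.827)]:
    print(kinematics.inverse_kinematics(list(pos),[0,np.cos(psi/2),np.sin(psi/2),0]))
E
```

```text
[[-6.000e-04 -9.472e-01 -3.206e-01  8.350e-02]
 [ 1.000e+00 -7.000e-04  1.000e-04 -1.200e-03]
 [-3.000e-04 -3.206e-01  9.472e-01  3.070e-02]
 [ 0.000e+00  0.000e+00  0.000e+00  1.000e+00]] 65.70646984690485 280.5465824221282 206.46426068416196
ridge [ 0.51002942 -0.25216059  0.06      ]
pin 0.01883270968379559 0.13196389123581803
tip 0.01704180757201777 0.05250103889136065
mark -0.01955585067760605 0.047674076867333215
[ 0.22847197  0.34814816 -0.44183712  0.78081105  0.         -2.93312069]
[ 0.22847197  0.21782545 -0.15091725  1.20205362  0.         -2.93312069]
[-0.30264163  0.44008426 -0.19705908  0.93365299  0.          0.01195102]
```

View pics/w0.png

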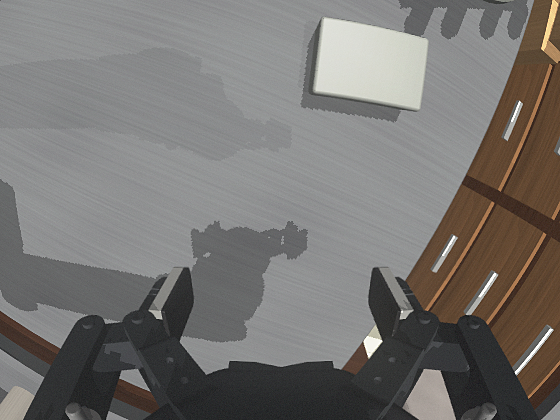

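The camera sits on the tool's +x side. The pointer length comes out at 79.5 mm, which agrees with the given size, and the tab reads about 0.43 rad (rough). Joint 6 can cover the whole winding range from q6 ≈ -2.93, so I'll go to the key now.

View pics/w1.png

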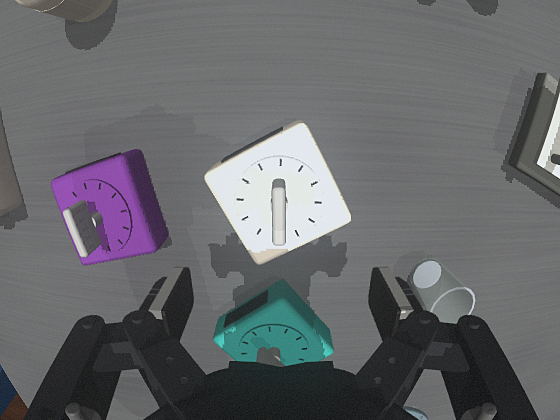

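The white timer's key is at (279,211), aligned between the jaws; the purple and turquoise ones lie left and below. I'll cast the key's pixel to z=0.09, descend and grip.

```bash
cat >> h.py <<'E'
def wray(c,u,v,p,r):
    fw=f(c);du=np.array([u-c["cx"],v-c["cy"]]);rr=np.hypot(*du);th=rr/fw
    d=np.array([*(du/max(rr,1e-9)*np.sin(th)),np.cos(th)])
    T=np.array(c["hand_eye"]);Rt=R.from_quat(np.array(r)[[1,2,3,0]]).as_matrix()
    return np.array(p)+Rt@T[:3,3],Rt@T[:3,:3]@d
def won(c,u,v,z,p,r):
    o,d=wray(c,u,v,p,r);return o+d*(z-o[2])/d[2]
E
python3 - <<'E'
from h import *
from rig import *
from rig import arm,telemetry,read_camera,kinematics,effector
w=dict(np.load("w1.npz"))
a=won(w,279,181,.09,w["p"],w["r"]);b=won(w,279,241,.09,w["p"],w["r"]);m=(a+b)/2
print(a,b,np.linalg.norm(a-b),m)
assert abs(m[0]-.4645)<.006 and abs(m[1]-.173)<.005
arm.servo_line([.4645,.173,.231],velocity=.08,max_force=15)
print(telemetry.read_time_s(),telemetry.read_tool_pos(),telemetry.read_contact_force())
effector.move_gripper(0.0,grasp_force=60)
c=read_camera("wrist");cv2.imwrite("pics/w2.png",c["pixels"])
print(telemetry.read_time_s(),telemetry.read_width()*85,telemetry.read_contact_force(),telemetry.read_moment(),telemetry.read_joints())
E
```

```text
[0.4921237  0.17564982 0.09      ] [0.44641849 0.1750935  0.09      ] 0.04570859547231708 [0.4692711  0.17537166 0.09      ]
5.3583 [0.46485997 0.17306497 0.23152211] [-0.7013752  -0.72098329  0.16486827]
6.1083 9.313766987369297 [-1.2046118   6.51007967  1.58854983] [ 0.99172944  0.23194299 -0.02859429] [ 2.29221006e-01  3.47893968e-01 -4.41359017e-01  7.80825586e-01
  2.65126079e-03 -2.92809181e+00]
```

View pics/w2.png

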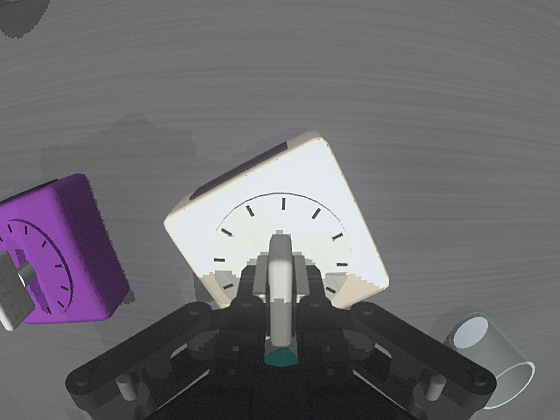

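The grip is on (9.3 mm against a 10 mm plate). The +y side load suggests the key axis lies about 1.5 mm farther to +y, which agrees with the wrist view. I'll correct that, then turn joint 6 in steps while watching the moment.

```bash
python3 - <<'E'
from h import *
from rig import *
from rig import arm,telemetry,read_camera,kinematics,effector
def st(): print(round(telemetry.read_time_s(),2),np.round(telemetry.read_joints()[5],3),"w",round(telemetry.read_width()*85,2),"F",np.round(telemetry.read_contact_force(),1),"M",np.round(telemetry.read_moment(),3),np.round(telemetry.read_tool_pos(),4))
p=telemetry.read_tool_pos()
arm.servo_line([.4655,.1745,.231],velocity=.03);st()
j0=np.array(telemetry.read_joints());q0=j0[5]
for k in [.6,1.2,1.8,2.3]:
    j=j0.copy();j[5]=q0+k;arm.goto_joints(j.tolist());st()
    if np.abs(telemetry.read_contact_force()).max()>25: print("stop");break
c=read_camera("wrist");cv2.imwrite("pics/w3.png",c["pixels"])
np.save("j0.npy",j0)
E
```

```text
6.36 -2.926 w 8.69 F [-3.   0.4  6.3] M [0.197 0.702 0.076] [0.4649 0.1744 0.2312]
6.98 -2.327 w 8.93 F [-1.   0.6  2.8] M [ 0.163  0.231 -0.061] [0.4648 0.1744 0.2313]
7.61 -1.728 w 9.24 F [-2.9 -0.2  4.2] M [-0.049  0.359  0.028] [0.4647 0.1743 0.2312]
8.23 -1.129 w 9.21 F [-3.6 -1.2  5.6] M [-0.03   0.578 -0.028] [0.4646 0.1743 0.2313]
8.78 -0.629 w 9.23 F [-3.3 -0.7  5.2] M [-0.027  0.647 -0.025] [0.4645 0.1743 0.2312]
```

View pics/w3.png

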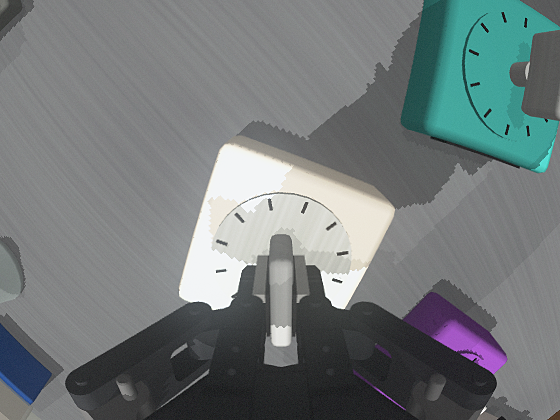

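The key still lies along the pads after 2.3 rad. I'll creep on to the stop in small steps.

```bash
python3 - <<'E'
from h import *
from rig import *
from rig import arm,telemetry,read_camera,kinematics,effector
j0=np.load("j0.npy")
for k in np.arange(2.38,2.80,.05):
    j=j0.copy();j[5]+=k;arm.goto_joints(j.tolist())
    M=np.array(telemetry.read_moment());F=np.array(telemetry.read_contact_force());t=telemetry.read_tau()
    print(round(k,2),np.round(telemetry.read_joints()[5]-j0[5],3),"Mz",np.round(M,3),"F",F.round(1),np.round(t[5],3))
    if abs(M[2])>.5 or np.abs(F).max()>25: print("stop");break
c=read_camera("wrist");cv2.imwrite("pics/w4.png",c["pixels"]);print(telemetry.read_time_s())
E
```

```text
2.38 2.377 Mz [-0.005  0.642  0.018] F [-3.8 -0.4  5.3] 0.018
2.43 2.427 Mz [ 0.026  0.672 -0.038] F [-4.7  0.7  6.7] -0.001
2.48 2.477 Mz [ 0.024  0.711 -0.061] F [-3.  -0.4  5.9] -0.0
2.53 2.527 Mz [0.05  0.64  0.071] F [-2.9 -0.2  6.4] 0.074
2.58 2.575 Mz [-0.064  0.71   0.761] F [-4.3 -0.   6.6] 0.739
stop
10.1333
```

View pics/w4.png

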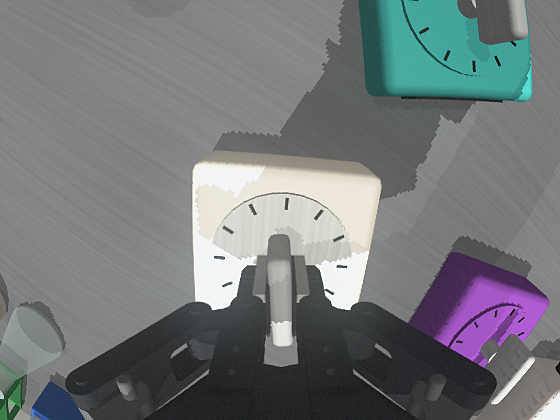

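The moment rose sharply at about 2.54 rad of turn, so the key is at its stop (2.53 was expected). I'll ease off slightly, release and rise, then find a reachable wrist view of the dial.

```bash
python3 - <<'E'
from h import *
from rig import *
from rig import arm,telemetry,read_camera,kinematics,effector
j=np.load("j0.npy");j[5]+=2.55;arm.goto_joints(j.tolist());print(telemetry.read_moment())
effector.move_gripper(1.0)
p=np.array(telemetry.read_tool_pos());arm.servo_line([p[0],p[1],.36],velocity=.2)
c=read_camera("wrist");cv2.imwrite("pics/w5.png",c["pixels"]);np.savez("w5.npz",p=telemetry.read_tool_pos(),r=telemetry.read_ee_rot(),**c)
c=read_camera("top");np.savez("top1.npz",**c);cv2.imwrite("pics/top1.png",cv2.resize(c["pixels"][190:255,190:255],None,fx=6,fy=6,interpolation=2))
print(telemetry.read_time_s())
a=np.radians(72);y=np.array([np.cos(a),np.sin(a),0]);x=np.array([np.sin(a),-np.cos(a),0]);z=np.array([0,0,1.])
Rg=np.array([.510,-.252,.06])
for b in [0,.2,.4,.6,.8]:
  for off in [.12,.16,.2]:
   for h in [.34,.4]:
    for s in (1,):
      tx=np.cos(b)*x-np.sin(b)*z; tz=-np.cos(b)*z-np.sin(b)*x; ty=np.cross(tz,tx)
      Q=R.from_matrix(np.c_[tx,ty,tz]).as_quat()[[3,0,1,2]]
      pos=Rg+off*x+.02*y;pos[2]=h
      ik=kinematics.inverse_kinematics(pos.tolist(),Q.tolist())
      print(b,off,h,None if ik is None else np.round(ik,2))
E
```

```text
[0.00532023 0.66613603 0.39285973]
12.0
0 0.12 0.34 [-0.5   0.63  0.33  1.27  0.    2.96]
0 0.12 0.4 [-0.5   0.63  0.47  1.42  0.    2.96]
0 0.16 0.34 [-0.49  0.73  0.51  1.35  0.    2.97]
0 0.16 0.4 [-0.49  0.74  0.67  1.51  0.    2.97]
0 0.2 0.34 [-0.48  0.85  0.73  1.45  0.    2.98]
0 0.2 0.4 [-0.48  0.89  0.96  1.65  0.    2.98]
0.2 0.12 0.34 [-0.49  0.77  0.57  1.56 -0.03  2.97]
0.2 0.12 0.4 [-0.49  0.78  0.74  1.73 -0.03  2.97]
0.2 0.16 0.34 [-0.48  0.9   0.81  1.68 -0.03  2.98]
0.2 0.16 0.4 [-0.48  0.96  1.09  1.9  -0.03  2.98]
0.2 0.2 0.34 None
0.2 0.2 0.4 None
0.4 0.12 0.34 [-0.48  0.94  0.85  1.88 -0.07  2.98]
0.4 0.12 0.4 [-0.48  1.01  1.15  2.11 -0.07  2.98]
0.4 0.16 0.34 None
0.4 0.16 0.4 None
0.4 0.2 0.34 None
0.4 0.2 0.4 None
0.6 0.12 0.34 None
0.6 0.12 0.4 None
0.6 0.16 0.34 None
0.6 0.16 0.4 None
0.6 0.2 0.34 None
0.6 0.2 0.4 None
0.8 0.12 0.34 None
0.8 0.12 0.4 None
0.8 0.16 0.34 None
0.8 0.16 0.4 None
0.8 0.2 0.34 None
0.8 0.2 0.4 None
```

View pics/w5.png

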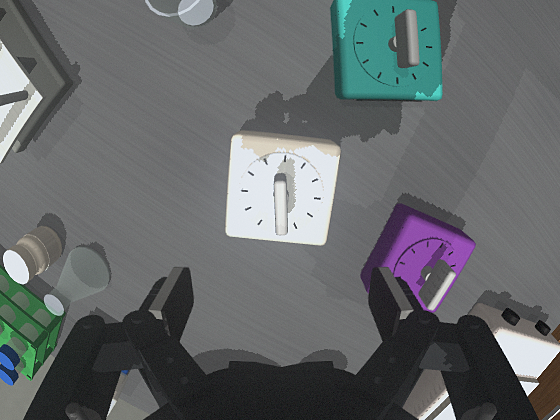

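View pics/top1.png

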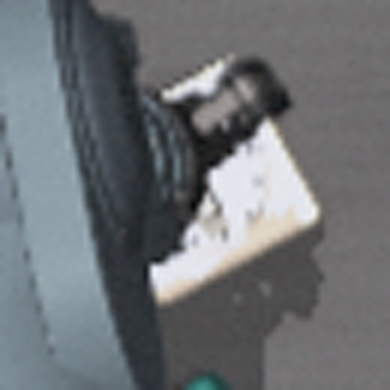

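The key stands at its wound angle and stayed there on release. Next is the close look at the dial.

```bash
python3 - <<'E'
from h import *
from rig import *
from rig import arm,telemetry,read_camera,kinematics,effector
w=dict(np.load("w5.npz"));A=[won(w,*u,z,w["p"],w["r"])[:2] for u,z in [((281,178),.09),((281,232),.09),((235,140),.045),((228,235),.045),((235,135),.045),((338,143),.045)]]
ang=lambda a,b:np.degrees(np.arctan2(*(b-a)[::-1]))
print("key",ang(A[0],A[1]),"edges",ang(A[2],A[3]),ang(A[4],A[5]))
a=np.radians(72);y=np.array([np.cos(a),np.sin(a),0]);x=np.array([np.sin(a),-np.cos(a),0]);z=np.array([0,0,1.])
Rg=np.array([.510,-.252,.06]);b=.2
tx=np.cos(b)*x-np.sin(b)*z; tz=-np.cos(b)*z-np.sin(b)*x; ty=np.cross(tz,tx)
Q=R.from_matrix(np.c_[tx,ty,tz]).as_quat()[[3,0,1,2]]
pos=Rg+.13*x+.02*y;pos[2]=.41
p=telemetry.read_tool_pos();arm.servo_line([p[0],p[1],.42],velocity=.2)
arm.move_ptp(pos.tolist(),Q.tolist())
p=telemetry.read_tool_pos();r=telemetry.read_ee_rot();c=read_camera("wrist");cv2.imwrite("pics/w6.png",c["pixels"]);np.savez("w6.npz",p=p,r=r,**c)
c=read_camera("top");np.savez("top2.npz",**c);cv2.imwrite("pics/top2.png",c["pixels"])
c=read_camera("scene");np.savez("scene2.npz",**c)
print(telemetry.read_time_s(),p)
E
```

```text
key 34.761289043534696 edges 28.17881147468535 120.37769750295432
15.4167 [ 0.63993697 -0.27270118  0.41011322]
```

View pics/w6.png

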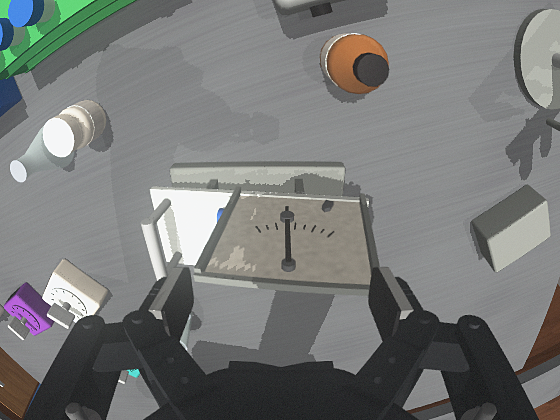

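View pics/top2.png

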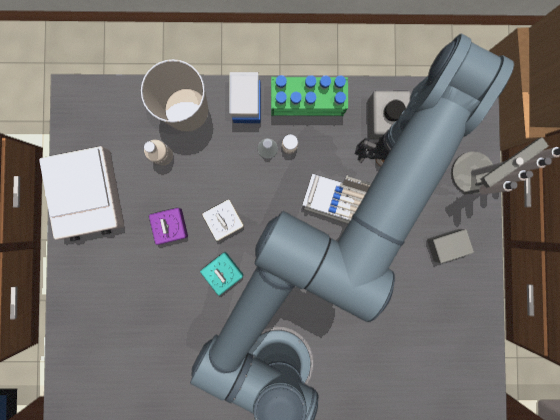

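The wrist view shows the pin at about (288,267), the pointer tip at (287,212) and the tab at (328,205). The top view shows the wound key clear of the arm. Now I'll measure the tab and key angles more finely.

```bash
python3 - <<'E'
from h import *
w=dict(np.load("w6.npz"));c=w["pixels"]
g=cv2.cvtColor(c,cv2.COLOR_BGR2GRAY)
b=(g<70).astype(np.uint8);b[:193]=0;b[275:]=0;b[:,:250]=0;b[:,345:]=0
n,l,st,ce=cv2.connectedComponentsWithStats(b)
for i in range(1,n):
    if st[i,4]>8: print(st[i],ce[i])
a=np.radians(72);y=np.array([np.cos(a),np.sin(a),0]);x=np.array([np.sin(a),-np.cos(a),0])
Rg=np.array([.510,-.252,.06])
for off in (.055,.060):
  Pt={}
  for k,uv in dict(pin=(288,267),tip=(287.5,210),mk=(328,205),r0=(238,190),r1=(368,197)).items():
    o,d=wray(w,*uv,w["p"],w["r"]);q=o+d*(((Rg+off*x-o)@x)/(d@x))-Rg;Pt[k]=np.array([q@y,q[2]])
  v=Pt["tip"]-Pt["pin"];m=Pt["mk"]-Pt["pin"]
  print(off,{k:p.round(4) for k,p in Pt.items()},np.linalg.norm(v),np.arctan2(v[0],-v[1]),np.linalg.norm(m),np.arctan2(-m[0],-m[1]))
cv2.imwrite("pics/w6c.png",cv2.resize(c[185:285,200:380],None,fx=4.4,fy=4.4,interpolation=2))
# key in top2
t=dict(np.load("top2.npz"));X=depth(t);k=(X[...,2]>0.07)&(X[...,2]<0.1);k[:,:190]=0;k[:,255:]=0;k[:190]=0;k[255:]=0
Q=np.array([onz(t,u,vv,.09) for vv,u in np.argwhere(k)])[:,:2];print(cv2.minAreaRect((Q*1000).astype(np.float32)),len(Q))
D=Q-Q.mean(0);_,V=np.linalg.eigh(D.T@D);print(np.degrees(np.arctan2(V[1,1],V[0,1]))%180)
# handle & board again
k=(X[...,2]>0.105)&(X[...,2]<0.13);k[:,:300]=0;k[:,330:]=0;k[:170]=0;k[225:]=0
Q=np.array([onz(t,u,vv,.115) for vv,u in np.argwhere(k)])[:,:2];print(cv2.minAreaRect((Q*1000).astype(np.float32)))
for uv in [(161,207),(158,272)]: print(won(w,*uv,.115,w["p"],w["r"]))
E
```

```text
[322 200  11   8  20] [327.15 202.5 ]
[284 206   4   6  14] [286.         208.42857143]
[283 219   9  44 229] [287.37117904 240.90393013]
[275 223   3   7   9] [276. 226.]
[294 223   2   7  10] [294.6 226.3]
[311 225   5   7  10] [313.1 228.2]
0.055 {'pin': array([0.0168, 0.1302]), 'tip': array([0.0157, 0.0521]), 'mk': array([-0.0222,  0.043 ]), 'r0': array([0.065 , 0.0126]), 'r1': array([-0.0647,  0.0271])} 0.07813684175157092 -0.01349660672359227 0.09549638308618405 0.4202993043815302
0.06 {'pin': array([0.017, 0.136]), 'tip': array([0.0159, 0.0605]), 'mk': array([-0.0207,  0.0517]), 'r0': array([0.0636, 0.0223]), 'r1': array([-0.0618,  0.0363])} 0.07552682584061084 -0.013496606723591912 0.09230650397529624 0.4202993043815299
((464.9958190917969, 172.6339874267578), (44.142616271972656, 11.578381538391113), 36.9095458984375) 57
36.87750149543518
((556.5843505859375, -107.44493103027344), (13.383105278015137, 84.39274597167969), 71.30147552490234)
[ 0.60791095 -0.14416991  0.115     ]
[ 0.53740935 -0.09912876  0.115     ]
```

View pics/w6c.png

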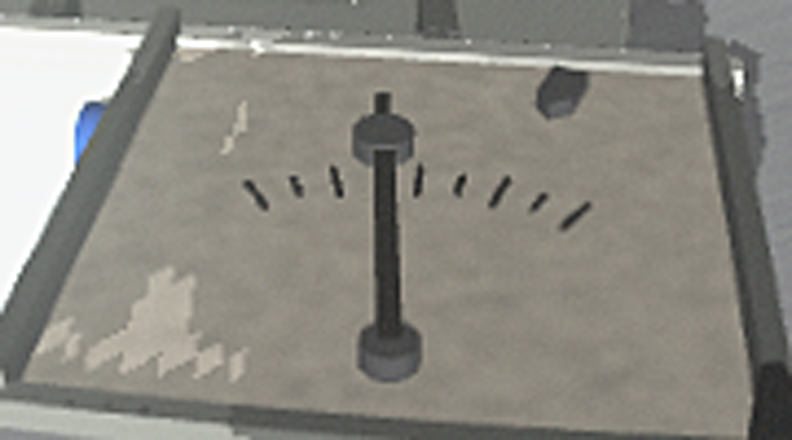

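The key reads 36.9°, against 36.7° for q=3.0, so it is fully wound. The tab reads about 0.42 rad. The handle from the wrist view's edge disagrees with the top view, so I'll check it against the scene camera and a second wrist view from above before grasping.

```bash
python3 - <<'E'
from h import *
from rig import *
from rig import arm,telemetry,read_camera,kinematics,effector
s=dict(np.load("scene0.npz"))
for uv in [(253.5,226.5),(258,244.5)]: print(onz(s,*uv,.112))
psi=2.820;q=[0,np.cos(psi/2),np.sin(psi/2),0]
p=telemetry.read_tool_pos();arm.servo_line([p[0],p[1],.44],velocity=.2)
arm.move_ptp([.5565,-.1075,.40],q)
p=telemetry.read_tool_pos();r=telemetry.read_ee_rot();c=read_camera("wrist");cv2.imwrite("pics/w7.png",c["pixels"]);np.savez("w7.npz",p=p,r=r,**c)
print(p,r,telemetry.read_time_s())
E
```

```text
[ 0.51535915 -0.09063753  0.112     ]
[ 0.5884376  -0.11404489  0.112     ]
[ 0.55656991 -0.10762693  0.39993342] [-2.70624025e-06  1.60303019e-01  9.87067851e-01 -8.36605870e-06] 18.2667
```

View pics/w7.png

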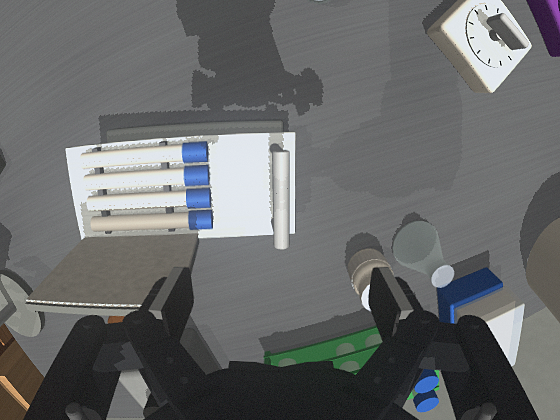

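The bar appears vertical at column 281 from (281,151) to (281,248), centred and square between the jaws. I'll check its position, then descend and grip.

```bash
python3 - <<'E'
from h import *
from rig import *
from rig import arm,telemetry,read_camera,kinematics,effector
w=dict(np.load("w7.npz"))
A,B=[won(w,281,v,.117,w["p"],w["r"]) for v in (152,247)];print(A,B,np.linalg.norm(A-B),(A+B)/2)
m=(A+B)/2; assert np.hypot(m[0]-.5565,m[1]+.1075)<.012
print(arm.servo_line([.5565,-.1075,.265],velocity=.1,max_force=15),telemetry.read_contact_force())
effector.move_gripper(0.0,grasp_force=60)
c=read_camera("wrist");cv2.imwrite("pics/w8.png",c["pixels"])
print(telemetry.read_time_s(),telemetry.read_width()*85,telemetry.read_tool_pos(),telemetry.read_contact_force(),telemetry.read_moment())
E
```

```text
[ 0.51714411 -0.09259891  0.117     ] [ 0.5946718  -0.11847874  0.117     ] 0.08173315034354797 [ 0.55590795 -0.10553882  0.117     ]
False [-0.18683397  1.10056671  1.0578792 ]
20.4833 12.235745231876232 [ 0.55658352 -0.10745267  0.26516671] [-0.80428546 -0.02072895  1.71295279] [0.13204678 0.07694657 0.08425531]
```

View pics/w8.png

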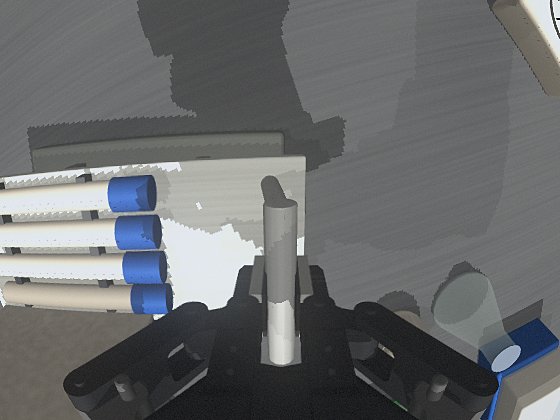

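The bar is gripped at about its 14 mm width and square to the pads. I'll rock up along the arc about the ridge, turning the tool with the tray, first to 0.36 rad.

```bash
cat > rock.py <<'E'
from h import *
from rig import arm,telemetry,read_camera,kinematics,effector
a=np.radians(71.8);y=np.array([np.cos(a),np.sin(a),0]);x=np.array([np.sin(a),-np.cos(a),0]);z=np.array([0,0,1.])
G0=np.array([.5566,-.1075,.110]);Rg=G0-.152*y-.05*z
psi=2.820;R0=R.from_quat([np.cos(psi/2),np.sin(psi/2),0,0])
def pose(t):
    rt=R.from_rotvec(x*t);G=Rg+rt.apply(G0-Rg);q=rt*R0
    return (G-.155*q.apply([0,0,1])).tolist(),q.as_quat()[[3,0,1,2]].tolist()
def go(t0,t1,v=.05,step=.06):
    n=max(1,int(np.ceil(abs(t1-t0)/step)))
    for t in np.linspace(t0,t1,n+1)[1:]:
        p,q=pose(t);arm.servo_line(p,q,velocity=v)
        F=np.array(telemetry.read_contact_force());print(round(t,3),"Fxyz tray",np.round([F@x,F@y,F[2]],1),"M",np.round(telemetry.read_moment(),2),round(telemetry.read_time_s(),2))
        if np.linalg.norm(F)>20: print("STOP");break
def est():
    p=np.array(telemetry.read_tool_pos());q=R.from_quat(np.array(telemetry.read_ee_rot())[[1,2,3,0]])
    g=p+.155*q.apply([0,0,1])-Rg;return np.arctan2(g[2],g@y)-np.arctan2(.05,.152),np.hypot(g[2],g@y)
E
python3 - <<'E'
from rock import *
for t in (.2,.4,.46): print(kinematics.inverse_kinematics(*pose(t)))
go(0,.36)
print(est(),telemetry.read_width()*85)
arm.wait(1.5)
s=read_camera("scene");np.savez("s3.npz",**s);cv2.imwrite("pics/s3.png",cv2.resize(s["pixels"][205:300,155:285],None,fx=6,fy=6,interpolation=2))
c=read_camera("wrist");cv2.imwrite("pics/w9.png",c["pixels"])
print(telemetry.read_time_s())
E
```

```text
[-0.42923054  0.41739993 -0.16736425  1.00859992  0.19873958 -0.10988794]
[-0.5595959   0.44056653 -0.10856207  1.1226214   0.38771713 -0.25783909]
[-0.59799635  0.45668455 -0.08524924  1.16509839  0.44074813 -0.30696711]
0.06 Fxyz tray [0.5 1.9 0.1] M [ 0.27 -0.13  0.04] 20.94
0.12 Fxyz tray [0.5 2.3 0.8] M [ 0.26 -0.05  0.09] 21.4
0.18 Fxyz tray [-0.3  2.8  1.7] M [ 0.35 -0.03  0.04] 21.86
0.24 Fxyz tray [-0.8  3.6  1.6] M [ 0.39 -0.    0.  ] 22.32
0.3 Fxyz tray [-0.1  3.8  1.4] M [ 0.41 -0.    0.07] 22.77
0.36 Fxyz tray [-0.9  3.4  2.9] M [0.47 0.08 0.12] 23.23
(np.float64(0.3602987579477872), np.float64(0.16008460644530487)) 11.86472564282918
24.8333
```

View pics/s3.png

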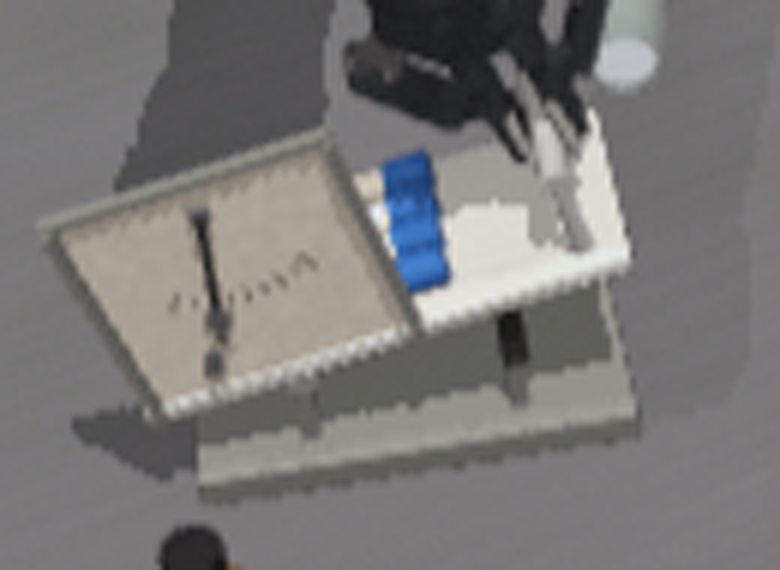

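View pics/w9.png

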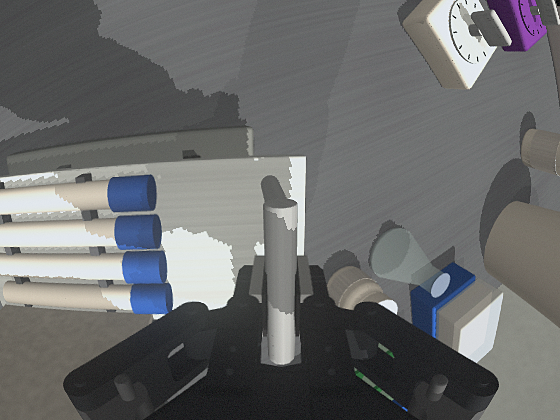

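The pointer is at (200,212)→(218,325) in the crop and the tab at (214,362), so a little more rocking is needed. I'll compute the angles in the dial plane.

```bash
cat > meas.py <<'E'
from h import *
import sys
def meas(fn,crop,out=None):
    s=dict(np.load(fn)) if isinstance(fn,str) else fn
    a=np.radians(71.8);y=np.array([np.cos(a),np.sin(a),0]);x=np.array([np.sin(a),-np.cos(a),0])
    Rg=np.array([.5566,-.1075,.06])-.152*y
    P={}
    for k,(u,v) in crop.items():
        o,d=ray(s,u,v);q=o+d*(((Rg+.060*x-o)@x)/(d@x))-Rg;P[k]=np.array([q@y,q[2]])
    A={k:(np.arctan2(-(P[k]-P["pin"])[0],-(P[k]-P["pin"])[1]).round(4),np.linalg.norm(P[k]-P["pin"]).round(4)) for k in P if k!="pin"}
    return A
def blobs(s,roi,th):
    g=cv2.cvtColor(s["pixels"],cv2.COLOR_BGR2GRAY).astype(float);u0,u1,v0,v1=roi
    for v in range(v0,v1): print(v,g[v,u0:u1].astype(int))
E
python3 - <<'E'
from meas import *
s=dict(np.load("s3.npz"));blobs(s,(181,200,236,272),0)
c=lambda u,v:(155+u/6-.5+1/12,205+v/6-.5+1/12)
print(meas("s3.npz",dict(pin=c(200,212),tip=c(218,325),mk=c(214,362))))
E
```

```text
236 [138 132 125 111 110 110 122 126 130 138 136 134 135 152 140 156 167 165
 162]
237 [110 109 111 124 126 130 137 136 136 154 152 138 155 163 155 164 165 165
 162]
238 [122 127 130 137 136 136 137 138 143 165 163 157 167 165 163 164 165 165
 163]
239 [135 138 138 150 134 130 129 124 129 165 164 166 166 164 164 164 167 166
 164]
240 [150 140 155 160 148 115  99  91  97 151 165 164 165 165 164 166 168 165
 164]
241 [166 157 164 163 160 113  69  59  80 141 164 165 165 166 165 165 166 166
 164]
242 [166 165 163 162 162 129  72  39  81 156 164 165 167 166 164 164 165 164
 163]
243 [163 162 160 160 161 136 115  33  87 151 164 165 166 164 163 163 163 163
 162]
244 [161 160 160 160 161 150 131  33  80 139 163 164 163 164 165 165 165 163
 162]
245 [160 161 161 161 161 160 131  66  59 140 164 164 163 164 169 167 167 164
 163]
246 [163 163 161 160 159 158 134  84  49 137 163 164 164 165 167 167 166 164
 164]
247 [164 164 161 158 159 159 134  99  41 116 164 165 165 164 163 163 164 164
 165]
248 [163 163 162 160 161 162 150 122  39 104 163 164 165 164 160 162 164 164
 163]
249 [162 164 162 161 
[... 1285 characters left out ...]
165 168 166 165
 163]
265 [160 160 161 164 162 163 164 161  93  76  79 126 161 163 166 168 166 163
 160]
266 [159 161 161 164 164 164 164 160  93  75  77 118 163 163 166 166 164 163
 180]
267 [161 163 163 164 165 164 163 160  99  96  99 133 165 165 167 187 196 186
 172]
268 [162 161 162 164 165 164 163 163 144 126 128 146 188 197 185 177 189 180
 155]
269 [165 163 164 163 164 162 163 162 162 144 168 155 176 190 177 155 162 141
 130]
270 [148 164 165 163 163 173 186 197 185 137 163 160 152 160 142 130 132 109
  94]
271 [110 165 174 188 209 191 174 191 180 144 132 142 130 132 109  95  94  95
  94]
{'tip': (np.float64(0.0256), np.float64(0.0688)), 'mk': (np.float64(0.0722), np.float64(0.0919))}
```

```bash
cat >> meas.py <<'E'
def auto(s,roi_shaft,roi_tab,pin):
    g=np.clip(155-cv2.cvtColor(s["pixels"],cv2.COLOR_BGR2GRAY).astype(float),0,None)
    v0,v1,u0,u1=roi_shaft;pts=[]
    for v in range(v0,v1):
        k=np.clip(g[v,u0:u1]-15,0,None);pts.append((np.sum(k*np.arange(u0,u1))/k.sum(),v))
    pts=np.array(pts);m,b=np.polyfit(pts[:,1],pts[:,0],1)
    v0,v1,u0,u1=roi_tab;k=np.clip(g[v0:v1,u0:u1]-25,0,None);V,U=np.mgrid[v0:v1,u0:u1]
    tab=((k*U).sum()/k.sum(),(k*V).sum()/k.sum())
    pin=(m*pin+b,pin);tip=(m*258.5+b,258.5)
    A=meas(s,dict(pin=pin,tip=tip,mk=tab));print(pin,tip,tab,A,"diff",A["mk"][0]-A["tip"][0]);return A
E
python3 - <<'E'
from meas import *
s=dict(np.load("s3.npz"))
auto(s,(243,255,186,193),(264,268,187,194),240.5)
auto(s,(243,252,186,193),(264,268,187,194),240)
s=dict(np.load("scene0.npz"));g=cv2.cvtColor(s["pixels"],cv2.COLOR_BGR2GRAY)
auto(s,(240,251,202,213),(258,265,192,199),237)
E
```

```text
(np.float64(187.58590122455507), 240.5) (np.float64(191.10831430513753), 258.5) (np.float64(190.15087040618957), np.float64(265.4468085106383)) {'tip': (np.float64(0.0008), np.float64(0.0661)), 'mk': (np.float64(0.066), np.float64(0.092))} diff 0.06520000000000001
(np.float64(187.49165198000003), 240) (np.float64(191.1086770872815), 258.5) (np.float64(190.15087040618957), np.float64(265.4468085106383)) {'tip': (np.float64(0.0009), np.float64(0.0679)), 'mk': (np.float64(0.0649), np.float64(0.0937))} diff 0.064
(np.float64(205.34703825128418), 237) (np.float64(208.8124074252465), 258.5) (np.float64(194.85053380782918), np.float64(262.12633451957294)) {'tip': (np.float64(-0.002), np.float64(0.0794)), 'mk': (np.float64(0.4166), np.float64(0.0933))} diff 0.4186
```

With sub-pixel fits the pointer comes out plumb within 0.002 rad. The tab is at 0.419 from the rest view and 0.425 from this one, so I'll go to 0.42 and check directly.

```bash
python3 - <<'E'
from rock import *
from meas import *
go(.36,.42,v=.03,step=.03)
arm.wait(2.5)
print(est(),telemetry.read_width()*85)
s=read_camera("scene");np.savez("s4.npz",**s);cv2.imwrite("pics/s4.png",cv2.resize(s["pixels"][205:300,155:285],None,fx=6,fy=6,interpolation=2))
blobs(s,(178,200,234,272),0)
print(telemetry.read_time_s())
E
```

```text
0.39 Fxyz tray [0.  4.7 3.2] M [ 0.75 -0.1   0.19] 25.24
0.42 Fxyz tray [-1.   5.8  3.4] M [ 0.74 -0.1   0.12] 25.65
(np.float64(0.41993947672534093), np.float64(0.16008491872426972)) 11.601061921761334
234 [ 82  82  81  83 104 106 130 139 144 136 125 110 111 106 125 132 133 139
 138 140 155 143]
235 [ 80  93 107 130 139 138 137 125 117 110 110 111 123 131 139 140 142 154
 140 155 164 155]
236 [118 133 138 138 136 125 110 110 110 123 128 129 137 152 138 141 158 166
 155 163 162 162]
237 [137 136 119 111 110 111 123 128 128 138 136 135 152 163 154 156 167 166
 162 161 163 162]
238 [117 109 105 112 124 131 137 136 136 154 153 155 165 165 164 163 165 165
 163 163 165 165]
239 [112 125 129 129 137 137 137 133 145 165 164 166 167 166 164 163 167 166
 165 163 166 166]
240 [128 137 139 151 135 137 127 119 129 143 165 166 165 165 163 164 167 166
 164 163 164 164]
241 [134 138 155 161 148 127  98  93  93 122 164 165 164 165 165 164 167 166
 166 162 162 163]
242 [140 157 165 163 159 118  67  58  72 137 164 164 165 166 165 164 165 164
 165 164 165 166]
243 [156 167 163 163 163 147  89  37  77 1
[... 2017 characters left out ...]
 164 165 168
 169 165 164 163]
265 [163 161 161 161 161 162 162 162 160 136 110  80  85 128 161 163 165 168
 168 165 162 160]
266 [163 163 161 160 161 162 164 163 162 152 108  74  77 113 163 162 164 168
 167 165 163 178]
267 [148 162 159 160 163 163 165 164 163 163 126  74  74  94 164 164 164 166
 166 185 208 193]
268 [113 160 160 161 164 164 165 165 163 162 152  97 108 124 164 168 187 186
 182 168 199 177]
269 [ 95 146 162 162 161 163 163 164 164 162 161 127 133 148 188 208 190 180
 176 145 143 142]
270 [ 95 111 148 164 162 163 164 163 163 162 161 150 171 183 177 198 170 182
 141 128 110 110]
271 [ 97  90 111 148 164 164 163 164 182 186 185 149 175 179 152 142 127 158
 110  95  95  94]
28.2
```

View pics/s4.png

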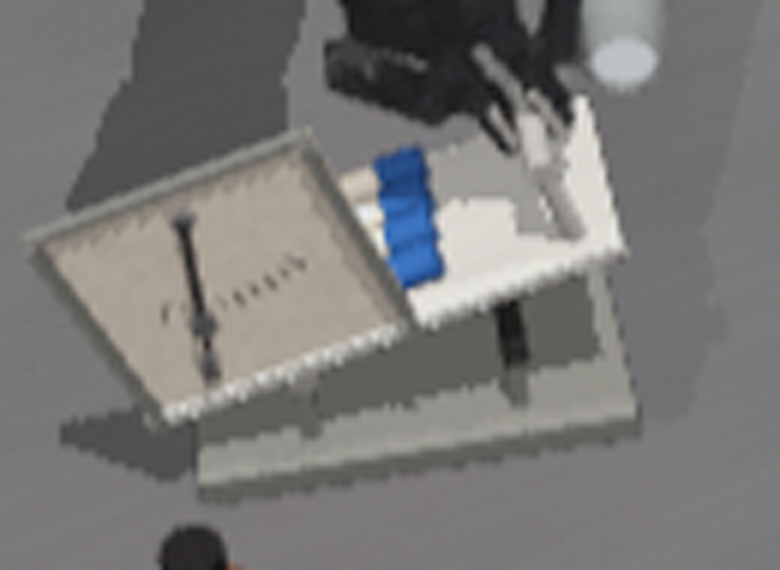

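The pointer now points straight at the tab: (183,220)→(205,325) with the tab at (210,365). I'll put a number on the residual, also using the tip rows and a wider fit.

```bash
python3 - <<'E'
from meas import *
s=dict(np.load("s4.npz"))
auto(s,(243,256,183,190),(265,269,186,193),241.5)
auto(s,(244,257,183,190),(265,269,186,193),241.5)
g=cv2.cvtColor(s["pixels"],cv2.COLOR_BGR2GRAY).astype(float)
# straight image line: shaft fit extrapolated to tab row
pts=[]
for v in list(range(243,257))+[261,262]:
    k=np.clip(140-g[v,183:192],0,None);pts.append((v,(k*np.arange(183,192)).sum()/k.sum()))
pts=np.array(pts);m,b=np.polyfit(pts[:,0],pts[:,1],1);print(np.round(pts[:,1]-m*pts[:,0]-b,2))
for v in range(265,269):
    k=np.clip(130-g[v,186:193],0,None);print(v,(k*np.arange(186,193)).sum()/k.sum(),m*v+b)
E
```

```text
(np.float64(184.76666095350194), 241.5) (np.float64(188.2618335252281), 258.5) (np.float64(189.52719665271965), np.float64(266.3284518828452)) {'tip': (np.float64(-0.0017), np.float64(0.0625)), 'mk': (np.float64(0.0079), np.float64(0.0927))} diff 0.009600000000000001
(np.float64(184.79340117434197), 241.5) (np.float64(188.22393591837985), 258.5) (np.float64(189.52719665271965), np.float64(266.3284518828452)) {'tip': (np.float64(0.0009), np.float64(0.0625)), 'mk': (np.float64(0.0086), np.float64(0.0927))} diff 0.0077
[-0.04 -0.01 -0.02 -0.07  0.06  0.06  0.03  0.03 -0.08  0.04  0.06  0.05
 -0.01 -0.05 -0.11  0.07]
265 189.24786324786325 189.5211628295671
266 189.4391891891892 189.72240166300094
267 189.81578947368422 189.92364049643479
268 189.55737704918033 190.12487932986863
```

The residual is about +0.008 rad, so it's effectively on the tab. The side load along the tray's y has grown to about 6 N, so I'll check that the V is still seated by comparing the pin's position with the prediction, then relieve the load with sub-millimetre nudges.

```bash
python3 - <<'E'
from rock import *
from meas import *
def pinpos(s,uv):
    o,d=ray(s,*uv);q=o+d*(((Rg+.060*x-o)@x)/(d@x))-Rg;return np.array([q@y,q[2]])
p0=pinpos(dict(np.load("scene0.npz")),(205.35,237));pts=[("s3",.36,(187.59,240.5)),("s4",.42,(184.77,241.5))]
for n,t,uv in pts:
    c,s_=np.cos(t),np.sin(t);print(n,"pin",pinpos(dict(np.load(n+".npz")),uv).round(4),"pred",np.round([p0[0]*c-p0[1]*s_,p0[1]*c+p0[0]*s_],4))
def F(): 
    f=np.mean([telemetry.read_contact_force() for _ in range(1)],0);return np.round([f@x,f@y,f[2]],2)
print(F(),telemetry.read_moment())
p,q=pose(.424)
for d in (0,.0005,.001,.0015,.002):
    arm.servo_line((np.array(p)+d*y).tolist(),q,velocity=.01);arm.wait(.2)
    print(d,F(),np.round(telemetry.read_moment(),2),est())
    if F()[1]<2: break
print(telemetry.read_time_s())
E
```

```text
s3 pin [-0.0283  0.1295] pred [-0.0308  0.1305]
s4 pin [-0.0357  0.1274] pred [-0.0385  0.1285]
[-0.69  4.75  3.68] [ 0.77468322 -0.08473702  0.12382166]
0 [-0.89  4.63  4.04] [ 0.8  -0.09  0.13] (np.float64(0.42396496584505683), np.float64(0.16007470915798186))
0.0005 [-0.53  3.54  1.22] [ 0.39 -0.02  0.14] (np.float64(0.4224125772678411), np.float64(0.16010607743542976))
0.001 [-0.79 -0.17  0.02] [-0.41  0.17  0.07] (np.float64(0.4205625145197214), np.float64(0.16015469361632903))
29.55
```

At zero offset the load was purely radial, so the gripper was pressing the V into the ridge and the tray is seated. The pin's position agrees within 3 mm, with the same offset at both angles. I'll settle with a light seating press, let the pointer come to rest and run the final checks.

```bash
python3 - <<'E'
from rock import *
from meas import *
p,q=pose(.424);t=.424+np.arctan2(.05,.152);rad=y*np.cos(t)+z*np.sin(t)
arm.servo_line((np.array(p)+.0003*rad).tolist(),q,velocity=.01);arm.wait(3)
f=np.array(telemetry.read_contact_force());print(np.round([f@x,f@y,f[2]],2),np.round(telemetry.read_moment(),2),est(),telemetry.read_width()*85)
s=read_camera("scene");np.savez("s5.npz",**s);cv2.imwrite("pics/s5.png",cv2.resize(s["pixels"][205:300,155:285],None,fx=6,fy=6,interpolation=2))
auto(s,(243,256,182,190),(265,269,186,193),241.5)
c=read_camera("top");np.savez("top5.npz",**c);cv2.imwrite("pics/top5.png",c["pixels"])
X=depth(c);k=(X[...,2]>0.07)&(X[...,2]<0.1);k[:,:190]=0;k[:,255:]=0;k[:190]=0;k[255:]=0
Q=np.array([onz(c,u,v,.09) for v,u in np.argwhere(k)])[:,:2];D=Q-Q.mean(0);_,V=np.linalg.eigh(D.T@D);print("key",np.degrees(np.arctan2(V[1,1],V[0,1]))%180,len(Q))
print(telemetry.read_time_s())
E
```

```text
[ 0.25 -1.94 -3.07] [-0.96  0.3   0.01] (np.float64(0.42418663548268953), np.float64(0.1602014716807885)) 12.055393231050688
(np.float64(184.6422840470568), 241.5) (np.float64(188.07658063179844), 258.5) (np.float64(189.54893617021276), np.float64(266.34255319148934)) {'tip': (np.float64(0.001), np.float64(0.0625)), 'mk': (np.float64(0.0041), np.float64(0.0928))} diff 0.0031000000000000003
key 36.732456419159774 56
32.9
```

View pics/s5.png

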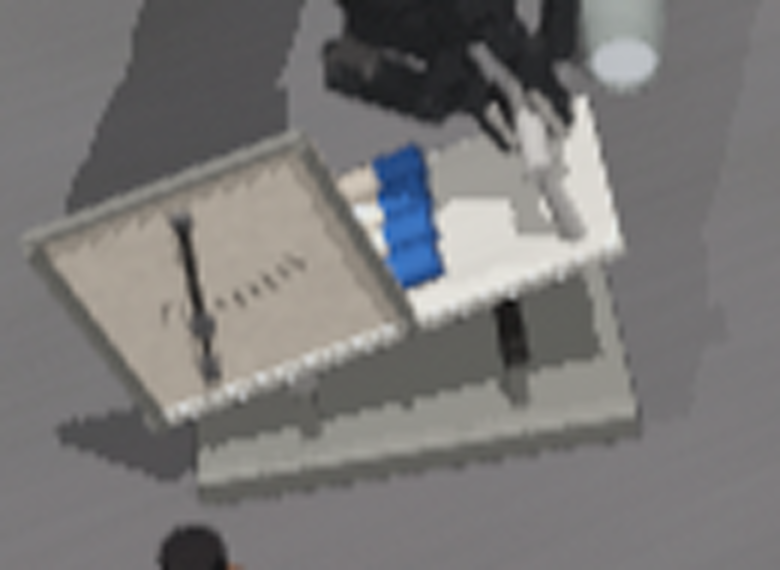

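View pics/top5.png

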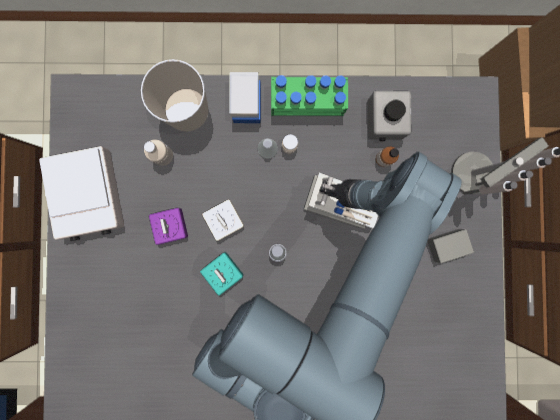

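The pointer-to-tab difference is 0.003 rad and the key is at 36.7°; the bench things stand where they were. The grip now pulls slightly outwards (about 3.5 N), so I'll shift a few tenths of a mm inwards to press lightly on the ridge, then recheck.

```bash
python3 - <<'E'
from rock import *
from meas import *
p,q=pose(.424);t=.424+np.arctan2(.05,.152);rad=y*np.cos(t)+z*np.sin(t)
for d in (0,-.0003,-.0006):
    arm.servo_line((np.array(p)+d*rad).tolist(),q,velocity=.01);arm.wait(.4)
    f=np.array(telemetry.read_contact_force());fr=f@rad;print(d,np.round([f@x,f@y,f[2]],2),"radial",fr)
    if fr>1: break
arm.wait(2.5)
f=np.array(telemetry.read_contact_force());print("radial",f@rad,np.round(f,2),est(),telemetry.read_width()*85,np.abs(telemetry.read_qd()).max())
s=read_camera("scene");np.savez("s6.npz",**s)
auto(s,(243,256,182,190),(265,269,186,193),241.5)
print(telemetry.read_time_s())
E
```

```text
0 [-0.57 -1.51 -2.07] radial -2.5109922660714017
-0.0003 [0.22 1.99 0.74] radial 1.9641370158076987
radial 5.688605048298529 [0.41 5.11 2.98] (np.float64(0.4235296167397714), np.float64(0.16006993513615966)) 11.790071647638875 0.0009236959836614592
(np.float64(184.63911285734986), 241.5) (np.float64(188.09925910678177), 258.5) (np.float64(189.5644820295983), np.float64(266.35306553911204)) {'tip': (np.float64(-0.0001), np.float64(0.0625)), 'mk': (np.float64(0.0036), np.float64(0.0929))} diff 0.0036999999999999997
36.75
```

The tray is seated under a light 5.7 N press, the arm is still, and the pointer is within 0.004 rad of the tab. I'm handing in.

```bash
python3 - <<'E'
from rig import order,telemetry
order.job_done();print(telemetry.read_time_s())
E
```

```text
the job is handed in; nothing more can be done
the job is handed in; nothing more can be done
```

I wound the white timer's key to its stop, then rocked the tray up on its ridge until the pointer settled on the tab. I handed in just after 36.75 s, with the handle still gripped and the arm holding still.

- **Key:** I turned it about 2.54 rad clockwise in one grip, until the moment jumped. After release it measured 36.7–36.9°, against 36.7° expected at 3.0 rad. A rougher wrist-view reading gave 34.8°.
- **Tray:** it ended at about 0.424 rad. The scene camera put the pointer within 0.004 rad of the tab and plumb to 0.001 rad. My earlier estimates of the tab spread from 0.407 to 0.428.
- **Seating:** the dial's pin was within 3 mm of where a seated tray would put it, with the same offset at both angles I checked. During the final adjustment the grip briefly pulled outwards by about 3.5 N. I corrected that to a steady 5.7 N press onto the ridge.
- **Other items:** in the last top view, taken before that final small adjustment, everything else stood where it began.
- **Handle position:** one wrist view placed it about 15 mm off. I went by the top, scene and overhead wrist views, which agreed with each other to about 7 mm, and the grasp was good.

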